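Seat the marked pipe in the fitting that takes it to its depth mark

ROBOT

A 6-joint arm with a two-finger parallel gripper is mounted at the origin on the work surface. World frame = base frame: x ahead of the robot, y to its left, z up, the work surface at z = 0. Lengths are in m, angles in rad, forces in N, time in s.
With the tool pointing down it reaches from about 0.35 to 0.85 m from the base axis. Payload 8.1 kg.
Tool frame: the origin (TCP) lies on the mounting face of the last link; the fingertips stand 186 mm ahead of it and the grasp point (between the pads) lies 167 mm ahead of it; z points along the fingers, y is the line along which they close (so a half turn about z gives the same grasp; the last joint's range is limited). The gripper opens to 93 mm and grips with 3 to 60 N. Pads are 15 mm wide; open, the fingers measure 128 mm over their backs; the gripper's body (75 mm by 188 mm) begins 65 mm behind the grasp point.
Start: joints at [-1.365, 0.13, 1.488, -0, 1.523, -0.085], TCP at [0.172, -0.575, 0.405] pointing down, gripper open.
Joint ranges: [-2.96, 2.96], [-0.89, 2.26], [0.02, 2.5], [-1.34, 4.48], [0, 2.73], [-2.66, 2.66]. Speed limits (rad/s): [2.39, 2.39, 2.79, 3.14, 3.14, 3.14].

INTERFACE

Orientations are given as a rotation vector (axis times angle).
In Python, from plant import * gives the robot as it stands. The module is installed in compiled form; this text tells all that it offers.
- The arm moves only by the tool arm_command, never from a script. Its argument "increments" is a list of rows, each a list of 6 numbers: the shift along the tool's x, y, z in units of 0.2 m (1.0 is 0.2 m), then the turn, a rotation vector about the tool's x, y, z in units of pi rad (1.0 is pi rad). A call has exactly 5 rows; each row is the pose to reach, as a shift and turn from the pose commanded when the call began, along the tool's axes at that moment, turning the shorter way round; what a row does not reach only later rows make up. A row lasts 1/8 s, in which the tool goes at most 62.5 mm and 10.7 degrees, less where a joint would pass 70% of its speed; a pose out of reach is approached as far as the arm can. A call with a number of a shift or a turn outside -1 to 1 is refused whole. A call with a gripper value outside its range is refused whole. "fingers" is the closure, from -1 (fully open) to 1 (shut), set as the call begins (left out, the last holds). The fingers move at their own pace and stop on an object; "force" is the grip in N (left out, the last holds). Time passes only in rows, so rows that repeat a pose let the fingers close, or fill a call up. It gives the time, the measured TCP pose, the force, the opening and the grip force at its end, in the units of the state.
- read_state(): the state, without advancing time (a new reading comes with each control period).
- read_camera(name): name is "scene" or "side" or "wrist"; returns a dict with "image" (400x640x3 uint8, red, green, blue), "fx", "fy", "cx", "cy" (pixels), "T" (4x4, takes a point from camera to world coordinates). Camera axes: x right, y down, z forward; pixel columns grow to the right and rows downward; lengths in m; the calibration is good to about 2 mm. The wrist camera is an equidistant fisheye: a pixel r from the principal point sees the ray r / f radians off the axis. A picture is of the moment at which its call begins. There is no depth.
- close_job(): hands the job in; it is judged then, once.
The state is a dict: "t": time; "q": joint angles; "dq": joint speeds; "joint_torque": joint torques, N m; "tool_pos": TCP position; "orientation": TCP orientation; "force": force on the tool from outside, world axes, zero at the start; "wrist_torque": the same for the moment, N m; "opening": finger opening in m; "gripper_force": force on a finger pad.
Only numpy, scipy, OpenCV 4.12 (cv2) and the standard library are available. Lean on these libraries where they do the work, as an engineer would, in place of code of your own. Each camera call takes 0.05 s, during which the arm holds its last target. There are 200 camera calls.

TASK

Two brass compression fittings stand in the drawer, and only one is bored deep enough for the copper pipe stub. Take the stub out of its wooden stand and push it into a fitting past the drag of its rubber seal until it bottoms hard, bearing on it with a firm 10 to 15 newtons and never more than 30; if the mouth then lies within the blue band on the pipe, let go and leave it standing there, and if the band is still clear above the mouth, pull it out and do the same in the other fitting. Leave the loose fittings lying in the drawer where they are.

Things in the scene. Friction and masses are not known exactly. Their poses are not given: they have to be found in the camera images.
- pipe: copper pipe stub with closed ends, 15 mm diameter, 130 mm long, 90 g, loose, standing upright in the stand; its foot is chamfered by 2 to 3 mm. A blue painted band runs round it from 35 to 51 mm above the foot. Origin at the centre of the foot, z along the pipe to its top end. To be gripped about 105 mm above the foot
- pipe_tip (a point): centre of the pipe's foot (the end that goes into the bore); same point as the pipe's origin
- stand: dark wooden block 60 x 60 x 30 mm fixed on the drawer floor, with a 17 mm wide hole 22 mm deep in its top, in which the pipe stands loosely (its foot 8 mm above the block's underside). Origin at the centre of the underside
- fitting_a: one of two outwardly identical brass compression fittings, fixed upright on a 54 mm square, 12 mm high oak foot on the drawer floor (the one further to the robot's right). Barrel 34 mm wide, 65 mm tall overall, a hex nut 39 mm over the flats round its top. Bore 18 mm wide, open at the top, blind. Origin at the centre of the underside, z up along the bore
- fitting_a_mouth (a point): centre of the bore's mouth, 65 mm above the underside; z up. A rubber seal disc 12 to 20 mm down slides ahead of the pipe with a steady 4 N drag to the hidden blind end and stops there (its rubber gives 1 to 3 mm under 10 to 20 N). In one of the two fittings (it varies which) the pipe bottoms with its foot 38 to 48 mm below the mouth (good), in the other already at 22 to 28 mm (too shallow)
- fitting_b: one of two outwardly identical brass compression fittings, fixed upright on a 54 mm square, 12 mm high oak foot on the drawer floor (the middle one, between fitting_a and the stand). Barrel 34 mm wide, 65 mm tall overall, a hex nut 39 mm over the flats round its top. Bore 18 mm wide, open at the top, blind. Origin at the centre of the underside, z up along the bore
- fitting_b_mouth (a point): centre of the bore's mouth, 65 mm above the underside; z up. A rubber seal disc 12 to 20 mm down slides ahead of the pipe with a steady 4 N drag to the hidden blind end and stops there (its rubber gives 1 to 3 mm under 10 to 20 N). In one of the two fittings (it varies which) the pipe bottoms with its foot 38 to 48 mm below the mouth (good), in the other already at 22 to 28 mm (too shallow)
- plug: bystander: cast iron pipe plug, 42 mm wide, 40 mm high, square head up. Origin at the centre of its underside
- valve: bystander: green ball valve lying in the drawer, 68 mm long, 45 mm high with its lever. Origin under its middle
- clamp: bystander: steel T-bolt clamp with a square head, 70 mm long, 50 mm wide, 11 mm high. Origin under its middle
- nut: bystander: loose brass compression nut, 33 mm over the flats, 15 mm high. Origin at the centre of its underside
- drawer: fixed oak drawer pulled out of a chest on the robot's right. Inner floor at z = 22 mm, 360 mm wide in x, open length 590 mm in y, side walls 12 mm thick with tops at z = 70 mm, drawer front (at +y) top at z = 85 mm; the chest (215 mm tall) begins at y = -0.29. Origin on the table below the middle of the drawer's width, at y = 0

How it is judged:
On the way, in this order (a step that is already met when the one before it is completed fails the run):
1. the pipe is lifted clear out of its stand (z of pipe_tip in the frame of stand above 0.045 m), for 0.1 s.
2. the pipe is pushed home in the deep fitting: its blue band at the mouth and pressed against the blind end with more than 7 N (((z of pipe_tip in the frame of fitting_a_mouth below -0.0345 m and horizontal distance between pipe_tip and fitting_a_mouth below 0.005 m and angle between pipe's own z axis and vertical below 0.12 rad and contact force between pipe and fitting_a above 7 N) or (z of pipe_tip in the frame of fitting_b_mouth below -0.0345 m and horizontal distance between pipe_tip and fitting_b_mouth below 0.005 m and angle between pipe's own z axis and vertical below 0.12 rad and contact force between pipe and fitting_b above 7 N))).
At the end, for the whole second after the job is handed in: the pipe stands released and at rest in the fitting that is deep enough: tip at least 34.5 mm below the mouth and within 5 mm of the bore's axis (blue band at the mouth), leaning less than 0.12 rad (((z of pipe_tip in the frame of fitting_a_mouth below -0.0345 m and horizontal distance between pipe_tip and fitting_a_mouth below 0.005 m and angle between pipe's own z axis and vertical below 0.12 rad) or (z of pipe_tip in the frame of fitting_b_mouth below -0.0345 m and horizontal distance between pipe_tip and fitting_b_mouth below 0.005 m and angle between pipe's own z axis and vertical below 0.12 rad)) and linear speed of pipe below 0.02 m/s and contact force between pipe and the fingers below 0.05 N); the robot touches nothing.
It fails at once if the pipe is pressed on a fitting with more than 30 N (contact force between pipe and fitting_a above 30 N or contact force between pipe and fitting_b above 30 N).
It fails at once if a loose bystander is moved more than 20 mm (distance of any of plug, valve, clamp, nut from where it was at the start of the episode above 0.02 m).
It also fails if it takes over 50 s, if anything falls off the work surface, if the arm or the gripper's body presses on something with over 40 N, if the wrist force passes 120 N, or if a joint passes its speed limit or range.

## Working session

There is one attempt and no reset: what is moved stays moved. The work goes in short steps, Python scripts to look and compute and a tool call to move; the robot and the scene stay as the last step left them, time stands still between calls to the robot, and variables do not carry over. Pictures are saved under pics/ and viewed, at most 14 in all, crops included, and the job is handed in when it is done.

Besides the shell and the picture viewer there is one more tool, called as name(argument=value, ...), one argument or row to a line, values as JSON. arm_command: Moves the arm, as the interface text tells. Shifts and turns lie within -1 to 1; 1 stands for 0.2 m of shift or pi rad of turn. Its arguments: {"type":"object","properties":{"increments":{"type":"array","items":{"type":"array","items":{"type":"number","minimum":-1,"maximum":1}}},"fingers":{"type":"number"},"force":{"type":"number"}},"required":["increments"]}

```bash
mkdir -p pics; cat > h.py <<'E'
from plant import *
import numpy as np, cv2
from scipy.spatial.transform import Rotation as R
def ray(c,u,v):
    x=(u-c["cx"])/c["fx"];y=(v-c["cy"])/c["fy"]
    return x,y
def cast(c,u,v,z,fish=False):
    x,y=ray(c,u,v)
    if fish:
        r=np.hypot(x,y);d=np.array([x/r*np.sin(r),y/r*np.sin(r),np.cos(r)]) if r>1e-9 else np.array([0,0,1.])
    else: d=np.array([x,y,1.])
    T=np.array(c["T"]);d=T[:3,:3]@d;o=T[:3,3]
    return o+d*(z-o[2])/d[2]
def snap(n,name):
    c=read_camera(n);cv2.imwrite(f"pics/{name}.png",c["image"][:,:,::-1]);np.save(f"pics/{name}.npy",c,allow_pickle=True);return c
def load(name): return np.load(f"pics/{name}.npy",allow_pickle=True).item()
E
python3 - <<'E'
from h import *
np.set_printoptions(precision=4,suppress=True)
s=read_state();print(s)
for n in("scene","side","wrist"):
    c=snap(n,n+"0");print(n,c["fx"],c["cx"],c["cy"],np.array(c["T"]))
E
```

```text
{'t': 0.0, 'q': array([-1.3654,  0.1312,  1.4893, -0.    ,  1.523 , -0.0854]), 'dq': array([-0.001 ,  0.0024, -0.0011,  0.0001,  0.0003, -0.0002]), 'joint_torque': array([  0.002 , -55.9847, -49.1762,   0.0769,   0.0353,  -0.0001]), 'tool_pos': array([ 0.172 , -0.5746,  0.4037]), 'orientation': array([-3.1066, -0.4549,  0.0002]), 'force': array([-0.8582, -0.7128, -0.1621]), 'wrist_torque': array([ 0.0254, -0.014 , -0.0095]), 'gripper_force': 0.0, 'opening': 0.09346371352379046}
scene 448.7751331205029 322.27361293508824 202.7410795013752 [[-0.494   0.5581 -0.6667  1.0988]
 [ 0.8694  0.3202 -0.3762  0.2958]
 [ 0.0035 -0.7655 -0.6434  0.5671]
 [ 0.      0.      0.      1.    ]]
side 492.45139087730075 313.62146562123837 202.39455446100789 [[-0.9851 -0.112   0.1303  0.4382]
 [-0.1714  0.5861 -0.7919  0.7565]
 [ 0.0123 -0.8025 -0.5965  0.6736]
 [ 0.      0.      0.      1.    ]]
wrist 309.70691628693146 312.47364067593134 200.20741863720684 [[ 0.2871 -0.9185 -0.2718  0.2483]
 [-0.9579 -0.2758 -0.0797 -0.5524]
 [-0.0018  0.2832 -0.9591  0.3835]
 [ 0.      0.      0.      1.    ]]
```

View pics/scene0.png

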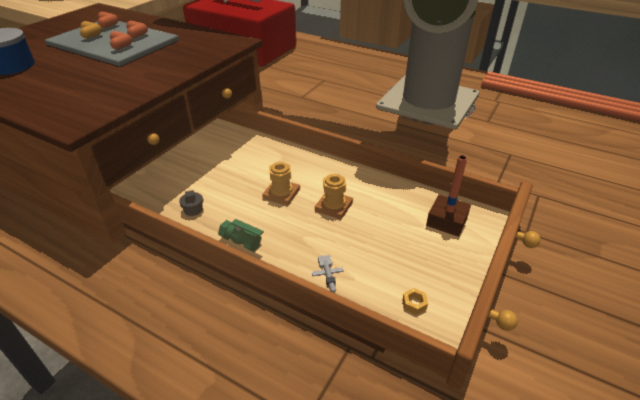

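View pics/wrist0.png

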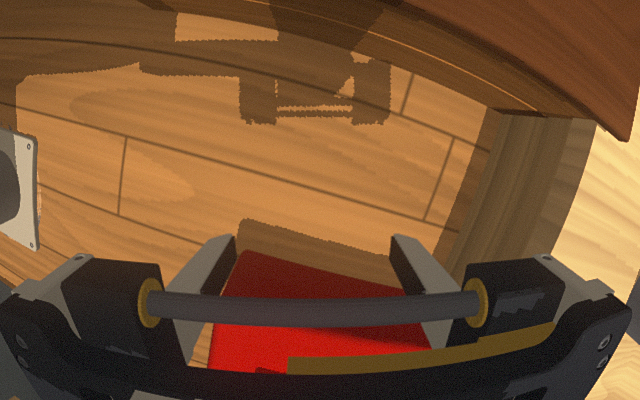

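View pics/side0.png

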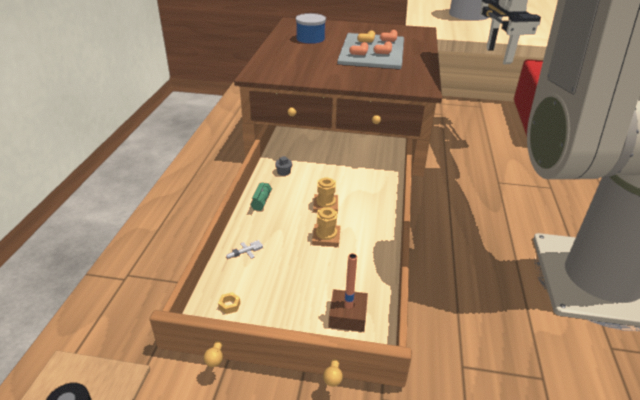

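The scene view has the pipe top at about (461,157) and the mouths at (334,179) for b and (280,167) for a. In the side view they are at (352,256), (327,212) and (327,183). Next I refine these with masks and cross-check the two views.

```bash
python3 - <<'E'
from h import *
np.set_printoptions(precision=4,suppress=True)
pts={"scene":{"pipe":(461,157),"b":(334,179),"a":(280,167)},"side":{"pipe":(352,256),"b":(327,212),"a":(327,183)}}
Z={"pipe":.160,"a":.087,"b":.087}
def P(c):
    T=np.linalg.inv(np.array(c["T"]));K=np.array([[c["fx"],0,c["cx"]],[0,c["fy"],c["cy"]],[0,0,1]]);return K@T[:3]
cs=load("scene0"),load("side0")
for k in Z:
    print(k,*[cast(c,*pts[n][k],Z[k])[:2] for c,n in zip(cs,("scene","side"))])
    X=cv2.triangulatePoints(P(cs[0]),P(cs[1]),np.array(pts["scene"][k],float),np.array(pts["side"][k],float));print("  tri",(X[:3]/X[3]).ravel())
tiles=[]
for n,c in zip(("scene","side"),cs):
    row=[]
    for k in Z:
        u,v=pts[n][k];row.append(cv2.resize(c["image"][v-20:v+20,u-20:u+20,::-1],(260,260),interpolation=cv2.INTER_NEAREST))
    tiles.append(np.hstack(row))
cv2.imwrite("pics/crops.png",np.vstack(tiles))
E
```

```text
pipe [0.4666 0.1947] [0.4693 0.1989]
  tri [0.4688 0.1962 0.1596]
a [ 0.5513 -0.1026] [ 0.5504 -0.0951]
  tri [ 0.5507 -0.1023  0.0842]
b [0.5341 0.0007] [0.5354 0.0038]
  tri [0.5352 0.0019 0.0868]
```

View pics/crops.png

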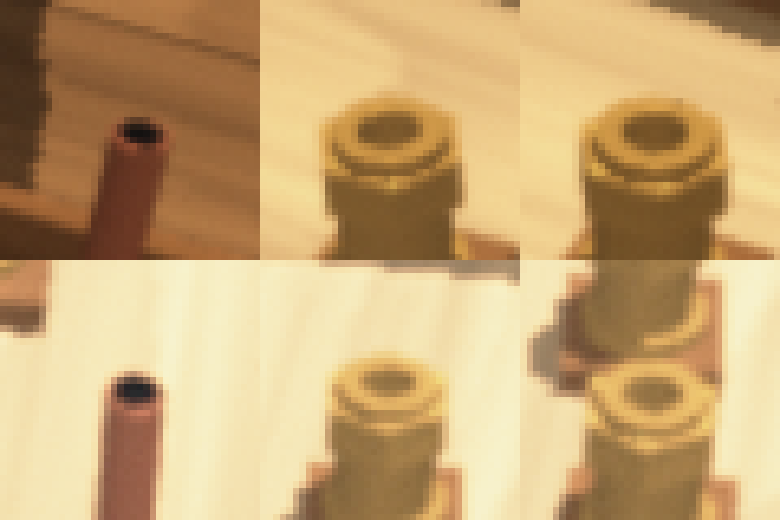

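Both views agree with the given heights: pipe top at z 0.160 and mouths at about 0.086, to within a few mm. I'm raising the tool, squaring it to the world axes and swinging toward the stand.

arm_command(
  increments=[
    [0.1,-0.1,-0.25,0,0,0.03],
    [0.3,-0.25,-0.4,0,0,0.06],
    [0.5,-0.4,-0.4,0,0,0.0926],
    [0.7,-0.56,-0.4,0,0,0.0926],
    [0.9,-0.72,-0.4,0,0,0.0926],
  ],
  fingers=-0.2,
)

```text
t: 0.78
tool_pos: [0.3039, -0.3838, 0.4846]
orientation: [-3.141, 0.001, -0.0]
force: [1.2, 0.2, 0.7]
opening: 0.0559
gripper_force: 0.0
```

arm_command(
  increments=[
    [0.15,-0.2,0,0,0,0],
    [0.3,-0.4,0,0,0,0],
    [0.45,-0.6,0,0,0,0],
    [0.6,-0.8,0,0,0,0],
    [0.7,-1,0,0,0,0],
  ],
)

```text
t: 1.4
tool_pos: [0.444, -0.1837, 0.4844]
orientation: [-3.141, -0.0, 0.0]
force: [0.6, -0.7, 0.0]
opening: 0.0559
gripper_force: 0.0
```

arm_command(
  increments=[
    [0,-0.2,0,0,0,0],
    [0,-0.4,0,0,0,0],
    [0,-0.6,0,0,0,0],
    [0,-0.8,0,0,0,0],
    [0,-1,0,0,0,0],
  ],
)

```text
t: 2.02
tool_pos: [0.443, 0.016, 0.4845]
orientation: [-3.142, 0.0, 0.0]
force: [0.3, -0.6, -0.8]
opening: 0.056
gripper_force: 0.0
```

```bash
python3 - <<'E'
from h import *
np.set_printoptions(precision=4,suppress=True)
pts={"scene":{"pipe":(462,156.8),"b":(334.3,178.7),"a":(279.2,166.5)},"side":{"pipe":(352.3,255.5),"b":(327.1,211.8),"a":(326.2,181)}}
for k,z in (("pipe",.16),("a",.087),("b",.087)):
    print(k,*[cast(load(n+"0"),*pts[n][k],z)[:2] for n in pts])
s=read_state();print(s["t"],s["tool_pos"],R.from_rotvec(s["orientation"]).as_matrix())
snap("wrist","w1")
E
```

```text
pipe [0.4653 0.1959] [0.469  0.1977]
a [ 0.5507 -0.1048] [ 0.5532 -0.1022]
b [0.533  0.0008] [0.5353 0.0031]
2.025 [0.443  0.016  0.4845] [[ 1.     -0.0002 -0.0002]
 [-0.0002 -1.      0.    ]
 [-0.0002 -0.     -1.    ]]
```

View pics/w1.png

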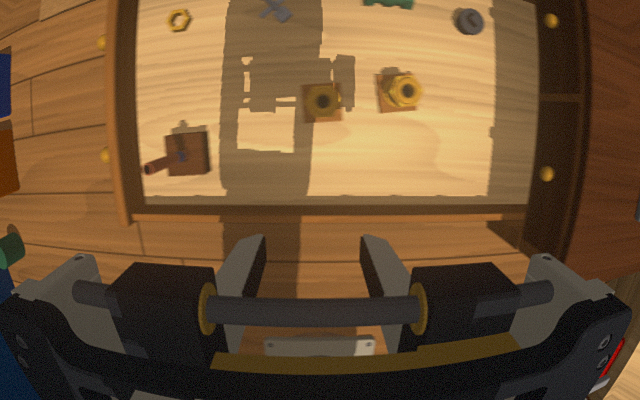

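The wrist view shows the pipe top at about (150,169), mouth b at (323,100) and mouth a at (407,91), with the way clear. Next I go above the pipe.

arm_command(
  increments=[
    [0.03,-0.25,0,0,0,0],
    [0.06,-0.5,0.1,0,0,0],
    [0.12,-0.75,0.3,0,0,0],
    [0.12,-0.9,0.45,0,0,0],
    [0.12,-0.9,0.55,0,0,0],
  ],
)

```text
t: 2.7
tool_pos: [0.4665, 0.1962, 0.3724]
orientation: [3.141, 0.005, -0.005]
force: [0.3, -0.6, -0.2]
opening: 0.0558
gripper_force: 0.0
```

```bash
python3 - <<'E'
from h import *
np.set_printoptions(precision=4,suppress=True)
c=load("w1")
for k,p,z in (("pipe",(150,169),.16),("a",(407,91),.087),("b",(323,100),.087)): print(k,cast(c,*p,z,True))
s=read_state();print(s["t"],s["tool_pos"]);c=snap("wrist","w2")
# expected pixel of pipe top, grasp point
T=np.linalg.inv(np.array(c["T"]))
def proj(X):
    p=(T@np.r_[X,1])[:3];th=np.arctan2(np.hypot(p[0],p[1]),p[2]);d=p[:2]/np.hypot(p[0],p[1])
    return d*th*c["fx"]+[c["cx"],c["cy"]]
print(proj(s["tool_pos"]-[0,0,s["tool_pos"][2]-.16]),proj(s["tool_pos"]-[0,0,.167]))
E
```

```text
pipe [0.4683 0.1939 0.16  ]
a [ 0.5514 -0.1009  0.087 ]
b [0.5363 0.0029 0.087 ]
2.7 [0.4665 0.1962 0.3724]
[311.6261 232.087 ] [311.4821 264.4282]
```

View pics/w2.png

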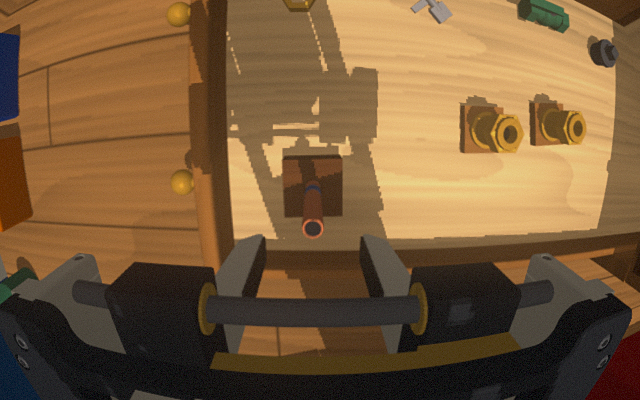

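The pipe top is at (313,229) against a predicted (311.6,232), so it lies about 2 mm further in +x. Next I descend and grip.

arm_command(
  increments=[
    [0.01,0.003,0.1,0,0,0],
    [0.01,0.003,0.2,0,0,0],
    [0.01,0.003,0.3,0,0,0],
    [0.01,0.003,0.352,0,0,0],
    [0.01,0.003,0.352,0,0,0],
  ],
)

```text
t: 3.38
tool_pos: [0.4693, 0.1934, 0.3042]
orientation: [3.141, -0.002, -0.001]
force: [-0.3, -1.3, 0.3]
opening: 0.0557
gripper_force: 0.0
```

arm_command(
  increments=[
    [0,0,0,0,0,0],
    [0,0,0,0,0,0],
    [0,0,0,0,0,0],
    [0,0,0,0,0,0],
    [0,0,0,0,0,0],
  ],
  fingers=1,
  force=45,
)

```text
t: 4.0
tool_pos: [0.4693, 0.1945, 0.3044]
orientation: [-3.141, 0.0, -0.0]
force: [0.1, 2.0, 0.3]
opening: 0.0143
gripper_force: 45.0
```

arm_command(
  increments=[
    [0,0,-0.05,0,0,0],
    [0,0,-0.15,0,0,0],
    [0,0,-0.3,0,0,0],
    [0,0,-0.45,0,0,0],
    [0,0,-0.45,0,0,0],
  ],
)

```text
t: 4.62
tool_pos: [0.47, 0.1942, 0.3978]
orientation: [-3.141, 0.0, -0.008]
force: [0.2, -0.9, -0.8]
opening: 0.0145
gripper_force: 45.0
```

```bash
python3 - <<'E'
from h import *
s=read_state();print(s)
a=snap("scene","s3")["image"];b=snap("side","d3")["image"]
f=lambda im:cv2.resize(im[:,:,::-1],None,fx=4,fy=4,interpolation=cv2.INTER_CUBIC)
cv2.imwrite("pics/c3.png",np.hstack([f(a[90:235,410:510]),f(b[180:325,300:400])]))
E
```

```text
{'t': 4.625, 'q': array([ 2.91139408e-01, -1.18471530e-01,  1.75075138e+00, -5.06087847e-04,
        1.50386245e+00,  1.86214659e+00]), 'dq': array([-0.00121616,  0.02912831,  0.05873776,  0.00320557, -0.03435629,
        0.00036133]), 'joint_torque': array([ 5.24781283e-02, -4.42030871e+01, -5.04231906e+01, -7.49845931e-03,
        5.48627246e-01,  2.57917982e-04]), 'tool_pos': array([0.47002455, 0.19419319, 0.39777149]), 'orientation': array([-3.14050007e+00,  2.80111378e-04, -8.42574153e-03]), 'force': array([ 0.21843994, -0.8915829 , -0.82121841]), 'wrist_torque': array([ 0.01271419, -0.00375853, -0.01284371]), 'gripper_force': 44.97298836708069, 'opening': 0.014528448971924995}
```

View pics/c3.png

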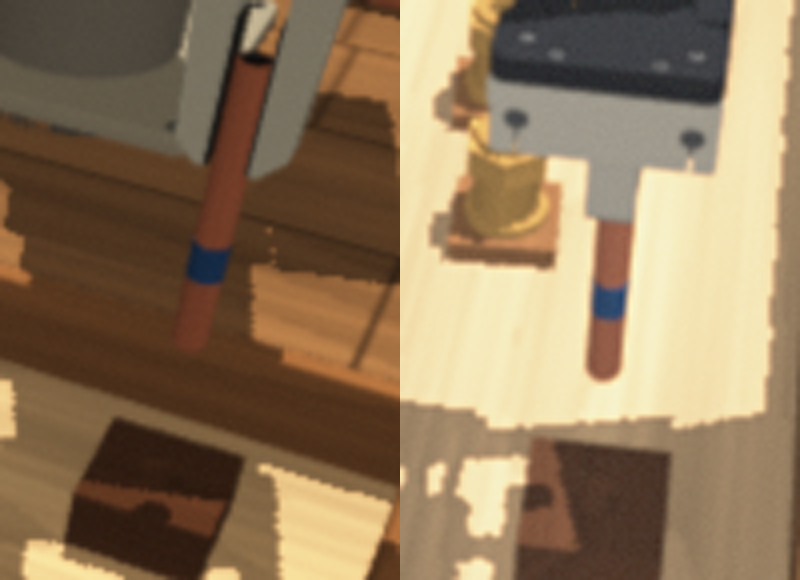

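The pipe is held and clear of the stand. In the crop the foot is at scene (457,176) and side (350.5,273), and the band centre at (461.6,155.4) and (352,255.4). Next I measure the pipe's lean and offset relative to the TCP.

```bash
cat >> h.py <<'E'
def P(c):
    T=np.linalg.inv(np.array(c["T"]));K=np.array([[c["fx"],0,c["cx"]],[0,c["fy"],c["cy"]],[0,0,1]]);return K@T[:3]
def tri(c1,p1,c2,p2):
    X=cv2.triangulatePoints(P(c1),P(c2),np.array(p1,float),np.array(p2,float));return (X[:3]/X[3]).ravel()
def pipe_axis(c,box):
    "pipe axis line in image by reddish/blue masks within box u0,v0,u1,v1: line fit + blue centroid"
    u0,v0,u1,v1=box;im=c["image"][v0:v1,u0:u1].astype(int);r,g,b=im[...,0],im[...,1],im[...,2]
    blue=(b>r+25)&(b>g+15)
    n,l,st,ce=cv2.connectedComponentsWithStats(blue.astype(np.uint8));k=1+np.argmax(st[1:,4]);return ce[k]+[u0,v0],st[k,4]
E
python3 - <<'E'
from h import *
np.set_printoptions(precision=4,suppress=True)
a,b=load("s3"),load("d3")
print(pipe_axis(a,(410,90,510,235)),pipe_axis(b,(300,180,400,325)))
f=tri(a,(457.1,176),b,(350.4,272.9));m=tri(a,pipe_axis(a,(410,90,510,235))[0],b,pipe_axis(b,(300,180,400,325))[0])
print("foot",f,"band",m)
# axis direction as intersection of two planes
def pl(c,p,q):
    T=np.array(c["T"]);d=lambda p:T[:3,:3]@np.array([(p[0]-c["cx"])/c["fx"],(p[1]-c["cy"])/c["fy"],1]);return np.cross(d(p),d(q))
# scene edges: at crop row 200: x 207..248 ; row 330: 176..212 ; side row 240: 595..632, row 350: 588..622
g=lambda x,y,u,v:(u+x/4-.4,v+y/4-.4)
n1=pl(a,g(194,330,410,90),g(244,120,410,90)); n2=pl(b,g(203.5,370,300,180),g(214.5,235,300,180))
d=np.cross(n1,n2);d/=d[2];print("axis",d)
E
```

```text
(array([461.375 , 155.9844]), np.int32(64)) (array([351.913 , 255.3696]), np.int32(46))
foot [0.4694 0.197  0.1233] band [0.469  0.1966 0.1615]
axis [-0.0012 -0.0055  1.    ]
```

The pipe is vertical and its foot is at about (0.469,0.197,0.124). Next I move over fitting b.

arm_command(
  increments=[
    [0.08,0.25,0,0,0,0],
    [0.16,0.5,0,0,0,0],
    [0.25,0.75,0,0,0,0],
    [0.325,0.975,0,0,0,0],
    [0.325,0.975,0.1,0,0,0],
  ],
)

```text
t: 5.35
tool_pos: [0.5349, -0.0038, 0.3737]
orientation: [3.141, -0.007, 0.001]
force: [0.6, -0.2, -0.8]
opening: 0.0144
gripper_force: 45.0
```

arm_command(
  increments=[
    [0,0,0,0,0,0],
    [0,0,0,0,0,0],
    [0,0,0,0,0,0],
    [0,0,0,0,0,0],
    [0,0,0,0,0,0],
  ],
)

```text
t: 5.98
tool_pos: [0.5343, -0.0005, 0.3748]
orientation: [3.141, 0.001, 0.001]
force: [-0.4, 0.0, -1.4]
opening: 0.0145
gripper_force: 45.0
```

```bash
python3 - <<'E'
from h import *
np.set_printoptions(precision=4,suppress=True)
a,b=snap("scene","s4"),snap("side","d4")
print(read_state()["force"],pipe_axis(a,(290,110,380,190)),pipe_axis(b,(290,140,370,230)))
f=lambda im:cv2.resize(im[:,:,::-1],None,fx=5,fy=5,interpolation=cv2.INTER_CUBIC)
cv2.imwrite("pics/c4.png",np.hstack([f(a["image"][110:220,295:375]),f(b["image"][140:250,290:370])]))
E
```

```text
[-0.281   0.3024 -1.0019] (array([334., 153.]), np.int32(1)) (array([328.5312, 189.6562]), np.int32(32))
```

View pics/c4.png

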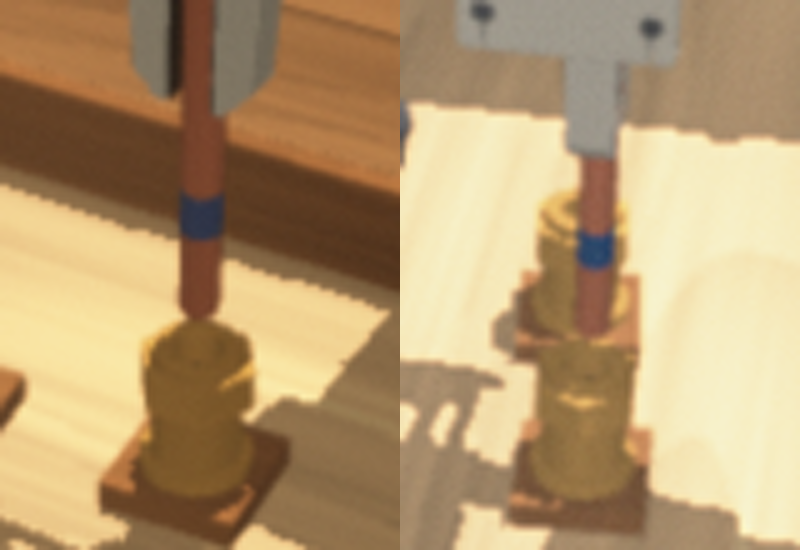

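In the scene crop the pipe axis (about 199 px) lines up with mouth b. In the side crop it sits about 6 px right of the bore, which is about 2.4 mm toward −x. I correct by +2.2 mm in x and +1.2 mm in y, then lower 10 mm.

arm_command(
  increments=[
    [0.011,-0.006,0,0,0,0],
    [0.011,-0.006,0.01,0,0,0],
    [0.011,-0.006,0.025,0,0,0],
    [0.011,-0.006,0.04,0,0,0],
    [0.011,-0.006,0.05,0,0,0],
  ],
)

```text
t: 6.7
tool_pos: [0.5364, 0.0003, 0.3639]
orientation: [-3.142, 0.0, 0.001]
force: [-0.7, 0.7, -1.0]
opening: 0.0142
gripper_force: 45.0
```

arm_command(
  increments=[
    [0,0,0,0,0,0],
    [0,0,0.005,0,0,0],
    [0,0,0.01,0,0,0],
    [0,0,0.015,0,0,0],
    [0,0,0.015,0,0,0],
  ],
)

```text
t: 7.32
tool_pos: [0.5364, 0.0003, 0.3612]
orientation: [-3.142, 0.0, 0.0]
force: [0.0, -0.7, -0.5]
opening: 0.0142
gripper_force: 45.0
```

arm_command(
  increments=[
    [0,0,0.005,0,0,0],
    [0,0,0.01,0,0,0],
    [0,0,0.015,0,0,0],
    [0,0,0.015,0,0,0],
    [0,0,0.015,0,0,0],
  ],
)

```text
t: 7.95
tool_pos: [0.5365, 0.0003, 0.3583]
orientation: [-3.142, 0.0, -0.0]
force: [0.1, -0.3, -1.1]
opening: 0.014
gripper_force: 45.0
```

arm_command(
  increments=[
    [0,0,0.005,0,0,0],
    [0,0,0.01,0,0,0],
    [0,0,0.015,0,0,0],
    [0,0,0.015,0,0,0],
    [0,0,0.015,0,0,0],
  ],
)

```text
t: 8.57
tool_pos: [0.5365, 0.0003, 0.3554]
orientation: [-3.142, 0.0, 0.0]
force: [-0.4, 1.0, -1.3]
opening: 0.0145
gripper_force: 45.0
```

arm_command(
  increments=[
    [0,0,0.005,0,0,0],
    [0,0,0.01,0,0,0],
    [0,0,0.015,0,0,0],
    [0,0,0.02,0,0,0],
    [0,0,0.02,0,0,0],
  ],
)

```text
t: 9.2
tool_pos: [0.5364, 0.0003, 0.3512]
orientation: [-3.142, 0.0, 0.0]
force: [-0.5, 0.1, 0.2]
opening: 0.0142
gripper_force: 45.0
```

arm_command(
  increments=[
    [0,0,0.005,0,0,0],
    [0,0,0.01,0,0,0],
    [0,0,0.015,0,0,0],
    [0,0,0.015,0,0,0],
    [0,0,0.015,0,0,0],
  ],
)

```text
t: 9.82
tool_pos: [0.5364, 0.0003, 0.3483]
orientation: [-3.142, 0.0, 0.0]
force: [0.1, 0.1, -0.4]
opening: 0.0147
gripper_force: 45.0
```

arm_command(
  increments=[
    [0,0,0.005,0,0,0],
    [0,0,0.01,0,0,0],
    [0,0,0.015,0,0,0],
    [0,0,0.015,0,0,0],
    [0,0,0.015,0,0,0],
  ],
)

```text
t: 10.45
tool_pos: [0.5365, 0.0003, 0.3455]
orientation: [3.142, -0.0, 0.001]
force: [-0.1, 0.1, 1.9]
opening: 0.0145
gripper_force: 45.0
```

arm_command(
  increments=[
    [0,0,0.004,0,0,0],
    [0,0,0.008,0,0,0],
    [0,0,0.0125,0,0,0],
    [0,0,0.0125,0,0,0],
    [0,0,0.0125,0,0,0],
  ],
)

```text
t: 11.08
tool_pos: [0.5364, 0.0003, 0.3427]
orientation: [3.142, -0.0, -0.0]
force: [1.3, -0.7, 1.2]
opening: 0.0144
gripper_force: 45.0
```

arm_command(
  increments=[
    [0,0,0.004,0,0,0],
    [0,0,0.007,0,0,0],
    [0,0,0.01,0,0,0],
    [0,0,0.01,0,0,0],
    [0,0,0.01,0,0,0],
  ],
)

```text
t: 11.7
tool_pos: [0.5365, 0.0003, 0.3408]
orientation: [3.142, -0.0, -0.0]
force: [0.8, 0.5, 2.2]
opening: 0.0142
gripper_force: 45.0
```

arm_command(
  increments=[
    [0,0,0.004,0,0,0],
    [0,0,0.007,0,0,0],
    [0,0,0.0075,0,0,0],
    [0,0,0.0075,0,0,0],
    [0,0,0.0075,0,0,0],
  ],
)

```text
t: 12.32
tool_pos: [0.5364, 0.0003, 0.3393]
orientation: [-3.142, 0.0, 0.0]
force: [1.0, -0.9, 2.3]
opening: 0.0147
gripper_force: 45.0
```

arm_command(
  increments=[
    [0,0,0.003,0,0,0],
    [0,0,0.006,0,0,0],
    [0,0,0.006,0,0,0],
    [0,0,0.006,0,0,0],
    [0,0,0.006,0,0,0],
  ],
)

```text
t: 12.95
tool_pos: [0.5364, 0.0003, 0.3381]
orientation: [3.142, -0.0, -0.0]
force: [-0.1, 0.0, 1.8]
opening: 0.0141
gripper_force: 45.0
```

arm_command(
  increments=[
    [0,0,0.003,0,0,0],
    [0,0,0.006,0,0,0],
    [0,0,0.006,0,0,0],
    [0,0,0.006,0,0,0],
    [0,0,0.006,0,0,0],
  ],
)

```text
t: 13.58
tool_pos: [0.5364, 0.0003, 0.3369]
orientation: [-3.142, 0.0, 0.0]
force: [0.4, -0.8, 1.8]
opening: 0.0144
gripper_force: 45.0
```

arm_command(
  increments=[
    [0,0,0.003,0,0,0],
    [0,0,0.006,0,0,0],
    [0,0,0.0075,0,0,0],
    [0,0,0.0075,0,0,0],
    [0,0,0.0075,0,0,0],
  ],
)

```text
t: 14.2
tool_pos: [0.5365, 0.0003, 0.3355]
orientation: [-3.142, 0.0, -0.0]
force: [0.9, 0.3, 1.7]
opening: 0.0146
gripper_force: 45.0
```

arm_command(
  increments=[
    [0,0,0.003,0,0,0],
    [0,0,0.006,0,0,0],
    [0,0,0.006,0,0,0],
    [0,0,0.006,0,0,0],
    [0,0,0.006,0,0,0],
  ],
)

```text
t: 14.82
tool_pos: [0.5366, 0.0003, 0.3353]
orientation: [3.142, -0.0, 0.002]
force: [-1.6, -0.5, 9.3]
opening: 0.0147
gripper_force: 45.0
```

Resistance at about 26 mm deep. I add 0.5 mm to bear firmly, then look at the band.

arm_command(
  increments=[
    [0,0,0.0025,0,0,0],
    [0,0,0.0025,0,0,0],
    [0,0,0.0025,0,0,0],
    [0,0,0.0025,0,0,0],
    [0,0,0.0025,0,0,0],
  ],
)

```text
t: 15.45
tool_pos: [0.5367, 0.0003, 0.3353]
orientation: [3.142, -0.0, 0.002]
force: [-2.8, -1.4, 11.6]
opening: 0.0145
gripper_force: 45.0
```

```bash
python3 - <<'E'
from h import *
a,b=snap("scene","s5"),snap("side","d5")
f=lambda im:cv2.resize(im[:,:,::-1],None,fx=5,fy=5,interpolation=cv2.INTER_CUBIC)
cv2.imwrite("pics/c5.png",np.hstack([f(a["image"][110:220,295:375]),f(b["image"][140:250,290:370])]))
E
```

```text
(no output)
```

View pics/c5.png

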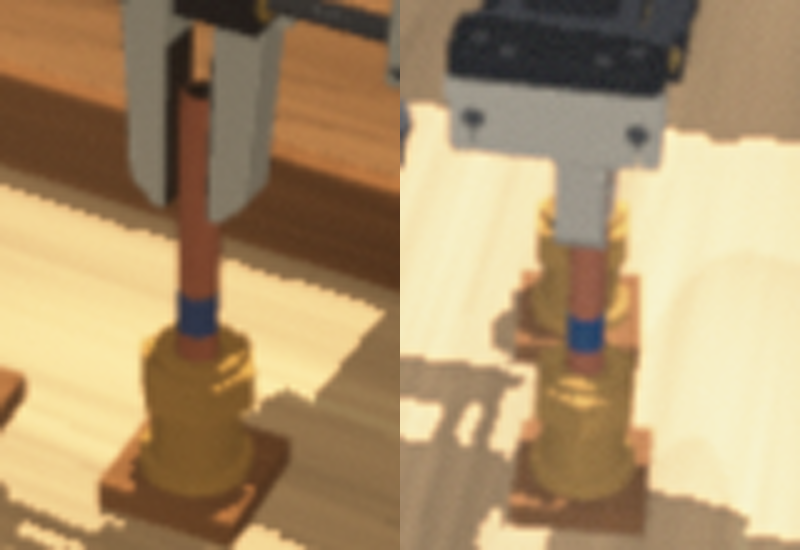

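The band is still clear, about 8 mm above mouth b, at 26 mm depth with a hard stop at about 12 N, so b is the shallow one. I pull out and move to a.

arm_command(
  increments=[
    [0,0,-0.03,0,0,0],
    [0,0,-0.1,0,0,0],
    [0,0,-0.2,0,0,0],
    [0,0,-0.28,0,0,0],
    [0,0,-0.28,0,0,0],
  ],
)

```text
t: 16.18
tool_pos: [0.5371, 0.0003, 0.3923]
orientation: [3.141, -0.0, 0.006]
force: [-0.8, -0.3, -1.6]
opening: 0.0145
gripper_force: 45.0
```

arm_command(
  increments=[
    [0.03,0.15,0,0,0,0],
    [0.06,0.35,0,0,0,0],
    [0.085,0.525,0,0,0,0],
    [0.085,0.525,0.05,0,0,0],
    [0.085,0.525,0.085,0,0,0],
  ],
)

```text
t: 16.8
tool_pos: [0.5531, -0.1043, 0.3713]
orientation: [-3.141, 0.001, 0.003]
force: [-1.0, -0.1, -1.1]
opening: 0.0145
gripper_force: 45.0
```

arm_command(
  increments=[
    [0,0,0,0,0,0],
    [0,0,0,0,0,0],
    [0,0,0,0,0,0],
    [0,0,0,0,0,0],
    [0,0,0,0,0,0],
  ],
)

```text
t: 17.42
tool_pos: [0.5535, -0.1046, 0.3729]
orientation: [3.141, -0.0, 0.001]
force: [-0.1, 0.4, -0.7]
opening: 0.0143
gripper_force: 45.0
```

```bash
python3 - <<'E'
from h import *
a,b=snap("scene","s6"),snap("side","d6")
f=lambda im:cv2.resize(im[:,:,::-1],None,fx=5,fy=5,interpolation=cv2.INTER_CUBIC)
cv2.imwrite("pics/c6.png",np.hstack([f(a["image"][100:210,240:320]),f(b["image"][110:220,290:370])]))
E
```

```text
(no output)
```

View pics/c6.png

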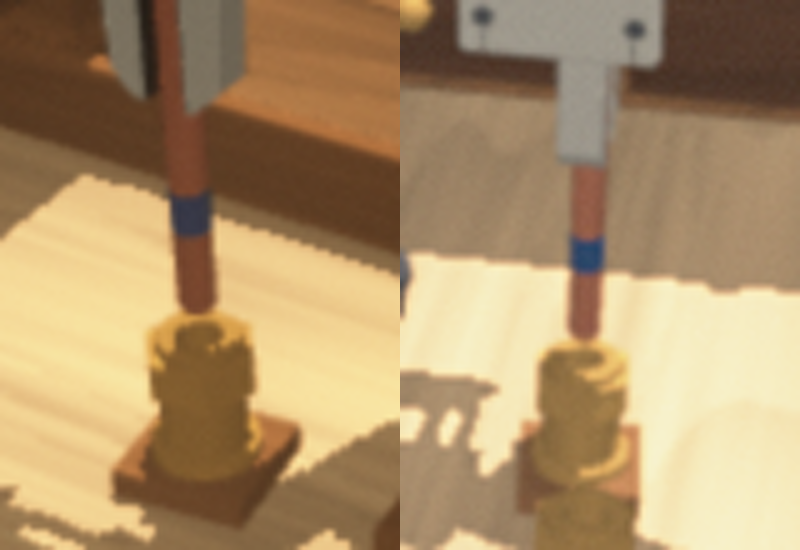

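In the scene crop the pipe is about 2–3 px left of mouth a, so I add 0.8 mm in +y. In the side crop it is centred. Now descending.

arm_command(
  increments=[
    [0,-0.004,0,0,0,0],
    [0,-0.004,0.015,0,0,0],
    [0,-0.004,0.03,0,0,0],
    [0,-0.004,0.045,0,0,0],
    [0,-0.004,0.055,0,0,0],
  ],
)

```text
t: 18.15
tool_pos: [0.5534, -0.1039, 0.3613]
orientation: [-3.141, 0.0, 0.001]
force: [-0.0, -0.7, -0.5]
opening: 0.0141
gripper_force: 45.0
```

arm_command(
  increments=[
    [0,0,0.005,0,0,0],
    [0,0,0.01,0,0,0],
    [0,0,0.015,0,0,0],
    [0,0,0.015,0,0,0],
    [0,0,0.015,0,0,0],
  ],
)

```text
t: 18.77
tool_pos: [0.5535, -0.1039, 0.3588]
orientation: [3.142, -0.0, 0.0]
force: [0.4, -0.6, -0.1]
opening: 0.0143
gripper_force: 45.0
```

arm_command(
  increments=[
    [0,0,0.005,0,0,0],
    [0,0,0.01,0,0,0],
    [0,0,0.01,0,0,0],
    [0,0,0.01,0,0,0],
    [0,0,0.01,0,0,0],
  ],
)

```text
t: 19.4
tool_pos: [0.5535, -0.1039, 0.3568]
orientation: [3.142, -0.0, 0.0]
force: [1.1, -0.4, -0.4]
opening: 0.0143
gripper_force: 45.0
```

arm_command(
  increments=[
    [0,0,0.005,0,0,0],
    [0,0,0.01,0,0,0],
    [0,0,0.015,0,0,0],
    [0,0,0.015,0,0,0],
    [0,0,0.015,0,0,0],
  ],
)

```text
t: 20.02
tool_pos: [0.5534, -0.1039, 0.3538]
orientation: [-3.142, 0.0, 0.0]
force: [-0.7, 0.5, -1.3]
opening: 0.0143
gripper_force: 45.0
```

arm_command(
  increments=[
    [0,0,0.005,0,0,0],
    [0,0,0.01,0,0,0],
    [0,0,0.015,0,0,0],
    [0,0,0.015,0,0,0],
    [0,0,0.015,0,0,0],
  ],
)

```text
t: 20.65
tool_pos: [0.5534, -0.1039, 0.3508]
orientation: [-3.142, 0.0, -0.0]
force: [-0.3, -0.2, -0.8]
opening: 0.0143
gripper_force: 45.0
```

arm_command(
  increments=[
    [0,0,0.005,0,0,0],
    [0,0,0.01,0,0,0],
    [0,0,0.015,0,0,0],
    [0,0,0.02,0,0,0],
    [0,0,0.02,0,0,0],
  ],
)

```text
t: 21.28
tool_pos: [0.5534, -0.1038, 0.3466]
orientation: [-3.142, 0.0, 0.0]
force: [0.2, 0.4, -0.9]
opening: 0.0148
gripper_force: 45.0
```

arm_command(
  increments=[
    [0,0,0.005,0,0,0],
    [0,0,0.01,0,0,0],
    [0,0,0.015,0,0,0],
    [0,0,0.015,0,0,0],
    [0,0,0.015,0,0,0],
  ],
)

```text
t: 21.9
tool_pos: [0.5535, -0.1039, 0.3439]
orientation: [3.141, -0.0, 0.001]
force: [0.7, 0.0, 2.8]
opening: 0.0144
gripper_force: 45.0
```

arm_command(
  increments=[
    [0,0,0.005,0,0,0],
    [0,0,0.01,0,0,0],
    [0,0,0.015,0,0,0],
    [0,0,0.015,0,0,0],
    [0,0,0.015,0,0,0],
  ],
)

```text
t: 22.52
tool_pos: [0.5534, -0.1039, 0.3406]
orientation: [3.142, -0.0, -0.0]
force: [0.9, -0.4, 1.1]
opening: 0.0147
gripper_force: 45.0
```

arm_command(
  increments=[
    [0,0,0.005,0,0,0],
    [0,0,0.01,0,0,0],
    [0,0,0.01,0,0,0],
    [0,0,0.01,0,0,0],
    [0,0,0.01,0,0,0],
  ],
)

```text
t: 23.15
tool_pos: [0.5534, -0.1039, 0.3386]
orientation: [-3.142, 0.0, 0.0]
force: [0.5, -0.2, 0.5]
opening: 0.0148
gripper_force: 45.0
```

arm_command(
  increments=[
    [0,0,0.005,0,0,0],
    [0,0,0.01,0,0,0],
    [0,0,0.01,0,0,0],
    [0,0,0.01,0,0,0],
    [0,0,0.01,0,0,0],
  ],
)

```text
t: 23.78
tool_pos: [0.5534, -0.1039, 0.3366]
orientation: [-3.142, 0.0, 0.0]
force: [0.9, -0.7, 1.2]
opening: 0.0143
gripper_force: 45.0
```

arm_command(
  increments=[
    [0,0,0.005,0,0,0],
    [0,0,0.01,0,0,0],
    [0,0,0.01,0,0,0],
    [0,0,0.01,0,0,0],
    [0,0,0.01,0,0,0],
  ],
)

```text
t: 24.4
tool_pos: [0.5534, -0.1039, 0.3346]
orientation: [-3.142, 0.0, 0.0]
force: [1.1, -0.2, 1.6]
opening: 0.0145
gripper_force: 45.0
```

arm_command(
  increments=[
    [0,0,0.005,0,0,0],
    [0,0,0.01,0,0,0],
    [0,0,0.01,0,0,0],
    [0,0,0.01,0,0,0],
    [0,0,0.01,0,0,0],
  ],
)

```text
t: 25.02
tool_pos: [0.5534, -0.1039, 0.3326]
orientation: [-3.142, 0.0, 0.0]
force: [0.2, -0.8, 1.7]
opening: 0.0143
gripper_force: 45.0
```

arm_command(
  increments=[
    [0,0,0.005,0,0,0],
    [0,0,0.01,0,0,0],
    [0,0,0.015,0,0,0],
    [0,0,0.015,0,0,0],
    [0,0,0.015,0,0,0],
  ],
)

```text
t: 25.65
tool_pos: [0.5534, -0.1039, 0.3295]
orientation: [-3.142, 0.0, 0.0]
force: [1.0, -0.1, 0.5]
opening: 0.0143
gripper_force: 45.0
```

arm_command(
  increments=[
    [0,0,0.005,0,0,0],
    [0,0,0.01,0,0,0],
    [0,0,0.015,0,0,0],
    [0,0,0.015,0,0,0],
    [0,0,0.015,0,0,0],
  ],
)

```text
t: 26.28
tool_pos: [0.5534, -0.1039, 0.3266]
orientation: [-3.142, 0.0, 0.0]
force: [0.4, -0.8, 1.6]
opening: 0.0143
gripper_force: 45.0
```

arm_command(
  increments=[
    [0,0,0.005,0,0,0],
    [0,0,0.01,0,0,0],
    [0,0,0.01,0,0,0],
    [0,0,0.01,0,0,0],
    [0,0,0.01,0,0,0],
  ],
)

```text
t: 26.9
tool_pos: [0.5534, -0.1039, 0.3246]
orientation: [-3.142, 0.0, 0.0]
force: [1.2, -0.7, 0.9]
opening: 0.0146
gripper_force: 45.0
```

arm_command(
  increments=[
    [0,0,0.003,0,0,0],
    [0,0,0.006,0,0,0],
    [0,0,0.006,0,0,0],
    [0,0,0.006,0,0,0],
    [0,0,0.006,0,0,0],
  ],
)

```text
t: 27.52
tool_pos: [0.5534, -0.1039, 0.3235]
orientation: [-3.142, 0.0, -0.0]
force: [1.8, -0.5, 2.6]
opening: 0.0141
gripper_force: 45.0
```

arm_command(
  increments=[
    [0,0,0.003,0,0,0],
    [0,0,0.006,0,0,0],
    [0,0,0.007,0,0,0],
    [0,0,0.007,0,0,0],
    [0,0,0.007,0,0,0],
  ],
)

```text
t: 28.15
tool_pos: [0.5534, -0.1039, 0.3221]
orientation: [-3.142, 0.0, -0.0]
force: [-0.1, -0.6, 2.0]
opening: 0.0142
gripper_force: 45.0
```

arm_command(
  increments=[
    [0,0,0.003,0,0,0],
    [0,0,0.006,0,0,0],
    [0,0,0.006,0,0,0],
    [0,0,0.006,0,0,0],
    [0,0,0.006,0,0,0],
  ],
)

```text
t: 28.78
tool_pos: [0.5534, -0.1039, 0.3209]
orientation: [3.142, -0.0, -0.0]
force: [0.3, -0.0, 1.4]
opening: 0.0146
gripper_force: 45.0
```

arm_command(
  increments=[
    [0,0,0.003,0,0,0],
    [0,0,0.006,0,0,0],
    [0,0,0.007,0,0,0],
    [0,0,0.007,0,0,0],
    [0,0,0.007,0,0,0],
  ],
)

```text
t: 29.4
tool_pos: [0.5534, -0.1039, 0.3195]
orientation: [3.142, -0.0, -0.0]
force: [0.1, 0.3, 2.8]
opening: 0.0143
gripper_force: 45.0
```

arm_command(
  increments=[
    [0,0,0.003,0,0,0],
    [0,0,0.006,0,0,0],
    [0,0,0.006,0,0,0],
    [0,0,0.006,0,0,0],
    [0,0,0.006,0,0,0],
  ],
)

```text
t: 30.02
tool_pos: [0.5535, -0.1039, 0.3185]
orientation: [3.142, -0.0, 0.0]
force: [0.4, 0.4, 4.6]
opening: 0.0143
gripper_force: 45.0
```

arm_command(
  increments=[
    [0,0,0.003,0,0,0],
    [0,0,0.005,0,0,0],
    [0,0,0.005,0,0,0],
    [0,0,0.005,0,0,0],
    [0,0,0.005,0,0,0],
  ],
)

```text
t: 30.65
tool_pos: [0.5536, -0.1039, 0.3184]
orientation: [3.141, -0.0, 0.002]
force: [-1.2, -0.0, 10.9]
opening: 0.0143
gripper_force: 45.0
```

Bottomed at about 42.6 mm with about 11 N. One slight extra press to bear firmly, then a check of the band before release.

arm_command(
  increments=[
    [0,0,0.0015,0,0,0],
    [0,0,0.0015,0,0,0],
    [0,0,0.0015,0,0,0],
    [0,0,0.0015,0,0,0],
    [0,0,0.0015,0,0,0],
  ],
)

```text
t: 31.28
tool_pos: [0.5537, -0.1039, 0.3184]
orientation: [3.141, -0.0, 0.002]
force: [-2.2, 0.4, 12.4]
opening: 0.0142
gripper_force: 45.0
```

```bash
python3 - <<'E'
from h import *
a,b=snap("scene","s7"),snap("side","d7")
f=lambda im:cv2.resize(im[:,:,::-1],None,fx=5,fy=5,interpolation=cv2.INTER_CUBIC)
cv2.imwrite("pics/c7.png",np.hstack([f(a["image"][100:210,240:320]),f(b["image"][110:220,290:370])]))
E
```

View pics/c7.png

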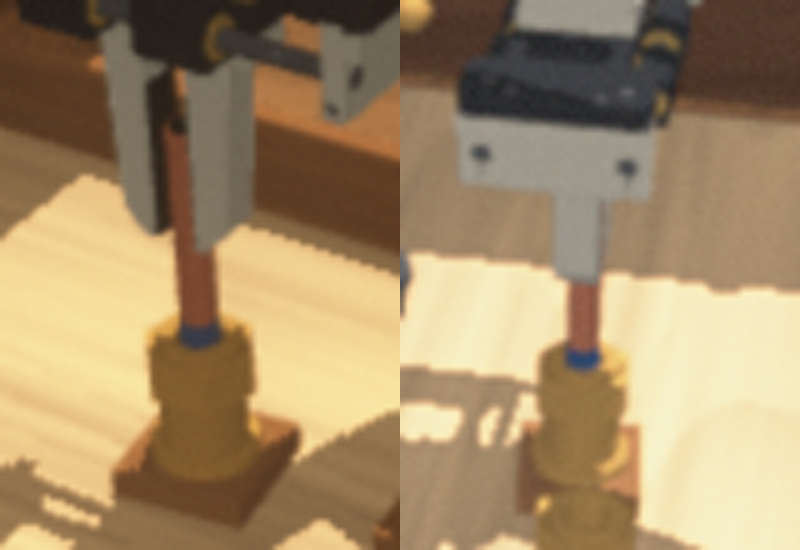

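The mouth lies within the blue band in both views: scene (198,335) and side (583,358). I ease the load, let go and rise.

arm_command(
  increments=[
    [0,0,-0.003,0,0,0],
    [0,0,-0.005,0,0,0],
    [0,0,-0.005,0,0,0],
    [0,0,-0.005,0,0,0],
    [0,0,-0.005,0,0,0],
  ],
)

```text
t: 32.0
tool_pos: [0.5535, -0.1039, 0.3185]
orientation: [3.141, -0.0, 0.001]
force: [-0.0, -0.2, 7.3]
opening: 0.0142
gripper_force: 45.0
```

arm_command(
  increments=[
    [0,0,0,0,0,0],
    [0,0,0,0,0,0],
    [0,0,0,0,0,0],
    [0,0,0,0,0,0],
    [0,0,0,0,0,0],
  ],
  fingers=-0.2,
)

```text
t: 32.62
tool_pos: [0.5534, -0.1039, 0.3179]
orientation: [-3.142, 0.0, 0.0]
force: [0.2, -0.1, 0.6]
opening: 0.055
gripper_force: 0.0
```

arm_command(
  increments=[
    [0,0,-0.05,0,0,0],
    [0,0,-0.15,0,0,0],
    [0,0,-0.3,0,0,0],
    [0,0,-0.5,0,0,0],
    [0,0,-0.6,0,0,0],
  ],
)

```text
t: 33.25
tool_pos: [0.5538, -0.104, 0.4424]
orientation: [3.14, -0.0, 0.008]
force: [0.6, -0.5, -0.2]
opening: 0.0556
gripper_force: 0.0
```

```bash
python3 - <<'E'
from h import *
a,b=snap("scene","s8"),snap("side","d8")
f=lambda im:cv2.resize(im[:,:,::-1],None,fx=5,fy=5,interpolation=cv2.INTER_CUBIC)
cv2.imwrite("pics/c8.png",np.hstack([f(a["image"][100:210,240:320]),f(b["image"][110:220,290:370])]))
E
```

```text
(no output)
```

View pics/c8.png

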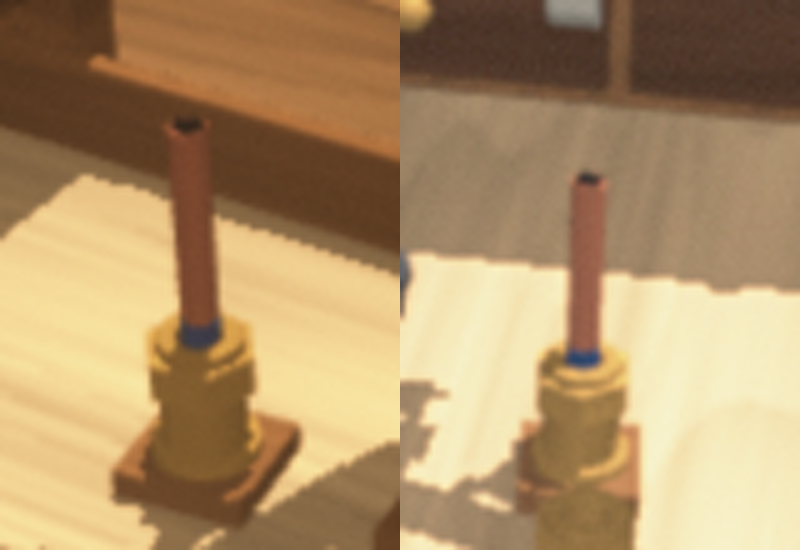

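The pipe stands free and upright in fitting a with the band at the mouth, and the gripper is clear. I'm handing the job in.

```bash
python3 -c "
from plant import *
print(close_job())"
```

```text
the job is handed in; nothing more can be done
None
```

Job handed in, verdict not shown: fitting b stopped the pipe at about 26 mm (too shallow), so it now stands released in fitting a, pressed home at about 12 N and about 42.5 mm deep with the blue band at the mouth.

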